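# Hold the peg open around the menu card

## Robot

A 6-joint arm with a two-finger parallel gripper is mounted at the origin on the work surface. World frame = base frame: x ahead of the robot, y to its left, z up, the work surface at z = 0. Lengths are in m, angles in degrees, forces in N, time in s.
With the tool pointing down it reaches from about 0.4 to 0.825 m from the base axis. Payload 7 kg.
Tool frame: the origin (TCP) lies at the very end of the fingers, on their centre line; the grasp point (between the pads) lies 19 mm behind it; x points along the fingers, z is the direction in which the jaws open and shut, and the axes are right-handed (so a half turn about x gives the same grasp; the last joint's range is limited). The gripper opens to 88 mm and grips with 3 to 60 N. Pads are 19 mm wide; open, the fingers measure 130 mm over their backs; the gripper's body (78 mm by 193 mm) begins 47 mm behind the grasp point.
Start: joints at [-56.66, 20.546, 0.682, 0, -70.136, -16.507], TCP at [0.195, -0.646, 0.194] pointing down, gripper open.
Joint ranges: [-176.03, 176.03], [-82.01, 121.73], [-58.28, 71.71], [-173.87, 95.51], [-174.79, -0.11], [-173.66, 173.66]. Speed limits (degrees/s): [136.94, 136.94, 172.46, 180, 180, 180].

## Interface

Orientations are given as [roll, pitch, yaw] about the fixed x, y, z axes, in that order (R = Rz(yaw) Ry(pitch) Rx(roll)).
In Python, from plant import * gives the robot as it stands.
- The arm moves only by the tool arm_command, never from a script. Its argument "commands" is one flat list of numbers, 5 for each row, row after row: the shift along the tool's x, y, z in mm, then the turn about the tool's x in degrees, then the opening in per cent of the stroke, from 0 (shut) to 100 (fully open). A call has 1 to 5 rows; each row shifts and turns the pose as measured when the row begins, along the tool's axes as they then stand; what a row does not reach is not made up. A row lasts 1/8 s, in which the tool goes at most 62.5 mm and 10.7 degrees, less where a joint would pass 70% of its speed; a pose out of reach is approached as far as the arm can. A call is refused whole if a number of a shift passes 62.5 or a number of a turn 10.7, either way. A call with a gripper value outside its range is refused whole. The fingers move at their own pace and stop on an object; the grip force is fixed at half the most. Time passes only in rows, so rows that do not move let the fingers close. It gives the time, the measured TCP pose, the force and the opening at its end, in the units of the state.
- get_obs(): the state, without advancing time (a new reading comes with each control period).
- snapshot(name): name is "scene" or "top" or "wrist"; returns a dict with "frame" (400x640x3 uint8, blue, green, red), "fov_y" (degrees; the focal length in pixels is half the picture's height over the tangent of half this angle, whatever the lens; pixels are square), "cx", "cy" (the principal point, pixels), "world_to_cam" (4x4, takes a point from world to camera coordinates). Camera axes: x right, y up, looking along -z (the intrinsics and any distortion apply to the point x, -y, -z); pixel columns grow to the right and rows downward; lengths in m; the calibration is good to about 2 mm. A picture is of the moment at which its call begins. There is no depth.
- close_job(): hands the job in, once; it reports no verdict.
The state is a dict: "clock": time; "joint_pos": joint angles; "qvel": joint speeds; "tau": joint torques, N m; "tool_pos": TCP position; "orientation": TCP orientation; "force": force on the tool from outside, world axes, zero at the start; "moment": the same for the moment, N m; "opening": finger opening in m.
Only numpy, scipy, OpenCV 4.12 (cv2) and the standard library are available. Lean on these libraries where they do the work, as an engineer would, in place of code of your own. Each camera call takes 0.05 s, during which the arm holds its last target. There are 200 camera calls.

## Task

Move the menu card from its dark wooden stand into the slot of the white marble stand: lower it in edgewise until it is fully home, and only then let go. Then pick up the big wooden spring peg, squeeze it wide open and finish while still holding it in the air, its open jaws around one of the card's two upright side edges without touching the card or the stand, ready for me to tuck today's slip in. Leave everything else where it is.

Things in the scene. Friction and masses are not known exactly. Their poses are not given: they have to be found in the camera images.
- card: stiff white menu card, 100 wide (y) x 120 tall (z) x 5 mm thick (x), with a wooden grip block on its top edge: 56 mm long (y), 12 mm thick (x), 114 to 140 mm above the card's foot, centred. Origin: middle of the foot edge. Loose, 55 to 110 g. Starts upright on the slot floor of the dark wooden stand; in a slot it may lean up to 0.1 rad
- display: white marble stand, fixed, 80 x 150 x 45 mm (x, y, z), with a closed-ended slot along its y axis in the middle of its top: 8 mm wide, 108 mm long, 35 mm deep (floor 10 mm above the table). Origin: centre of its underside. It stands to the left or to the right, the dark stand on the other side
- rack: dark wooden stand, fixed, 60 x 150 x 45 mm with a wider 110 mm foot 10 mm high, and the same slot. Origin: centre of its underside
- peg: jumbo wooden spring peg on its side, 28 mm high: two arms on an upright pivot coil. Origin: under the pivot. x points along the shut jaws; tips 47 mm ahead; handles run 64 mm back, each spread 0.35 rad from -x (shut, outside width 45 mm at 42 mm behind the pivot, 61 mm at the ends). Axes belong to the -y arm: squeezed evenly, the mid line points half the joint value left of x. Loose, 35 to 65 g
- peg_arm (a joint): opening angle of the peg, rad: 0 jaws shut, 0.7 fully open at the stop. Squeezing the handles together opens it: about 3 N per handle at 42 mm behind the pivot to start, 8 N at the stop, where the handles are parallel, 19 mm over the outside, and the tips gape 33 mm, 44 mm ahead of the pivot
- tip_a (a point): inner face of the jaw tip of the -y arm, at mid height (14 mm above the underside)
- tip_b (a point): inner face of the jaw tip of the +y arm, at mid height
- saucer: small white saucer, 90 mm across, 14 mm high, between the two stands; bystander, origin under its centre
- jam: small jam jar, 54 mm across, 60 mm high, behind the saucer; bystander, origin under its centre
- cup: white cup, 68 mm across, 60 mm high; bystander, origin under its centre
- knife: steel butter knife lying flat, 190 mm long, 9 mm high; bystander, origin under its middle
- bowl: steel dessert bowl on a foot, 136 mm across, 74 mm high; bystander, origin under its centre
- loaf: dark loaf of bread, 230 x 130 mm, about 100 mm high, lying on a 22 mm wooden board; bystander, origin under its centre
- pot: white pot of cutlery, 190 mm over its ears, 190 mm high with the cutlery; bystander, origin under its centre
There are look-alikes about, which are no part of the job. Leave any green look-alike of the display alone.

How it is judged (in metres and radians):
On the way, in this order (a step that is already met when the one before it is completed fails the run):
1. the card is lowered home into the marble stand's slot (foot within 6 mm of the slot floor) while the gripper holds it (z of card in the frame of display below 0.016 m and horizontal distance between card and display below 0.012 m and contact force between card and the fingers above 1 N), for 0.1 s.
2. the card is fully home in the slot and let go (z of card in the frame of display below 0.014 m and horizontal distance between card and display below 0.01 m and angle between the x axis of card and the x axis of display, either way round below 0.15 rad and angle between card's own z axis and vertical below 0.14 rad and contact force between card and the fingers below 0.1 N), for 0.2 s.
3. the peg is squeezed open and lifted off the table (value of joint peg_arm above 0.5 rad and height (world z) of peg above 0.03 m and contact force between peg and the fingers above 1 N), for 0.2 s.
At the end, for the whole second after the job is handed in: Card let go, home in the marble slot (4 mm; upright, square). Fingers hold the peg still, open past 0.5 rad, 48 mm or more up, jaw tips either side of the card, 5 mm or more inside one side edge, 40 to 118 mm above its foot, pivot outside, touching neither card nor stand (all of step 2 and value of joint peg_arm above 0.5 rad and contact force between peg and the fingers above 1 N and height (world z) of peg above 0.048 m and contact force between peg and card below 0.3 N and contact force between peg and display below 0.1 N and linear speed of each of peg, card below 0.03 m/s and ((y of tip_a in the frame of card between 0 and 0.045 m and z of tip_a in the frame of card between 0.04 and 0.118 m and y of tip_b in the frame of card between 0 and 0.045 m and z of tip_b in the frame of card between 0.04 and 0.118 m and y of peg in the frame of card above 0.05 m and x of tip_a in the frame of card above 0.004 m and x of tip_b in the frame of card below -0.004 m) or (y of tip_a in the frame of card between 0 and 0.045 m and z of tip_a in the frame of card between 0.04 and 0.118 m and y of tip_b in the frame of card between 0 and 0.045 m and z of tip_b in the frame of card between 0.04 and 0.118 m and y of peg in the frame of card above 0.05 m and x of tip_b in the frame of card above 0.004 m and x of tip_a in the frame of card below -0.004 m) or (y of tip_a in the frame of card between -0.045 and 0 m and z of tip_a in the frame of card between 0.04 and 0.118 m and y of tip_b in the frame of card between -0.045 and 0 m and z of tip_b in the frame of card between 0.04 and 0.118 m and y of peg in the frame of card below -0.05 m and x of tip_a in the frame of card above 0.004 m and x of tip_b in the frame of card below -0.004 m) or (y of tip_a in the frame of card between -0.045 and 0 m and z of tip_a in the frame of card between 0.04 and 0.118 m and y of tip_b in the frame of card between -0.045 and 0 m and z of tip_b in the frame of card between 0.04 and 0.118 m and y of peg in the frame of card below -0.05 m and x of tip_b in the frame of card above 0.004 m and x of tip_a in the frame of card below -0.004 m))); the arm keeps its last pose, push and grip.
It fails at once if a bystander is shifted by more than 25 mm (distance of any of saucer, jam, cup, knife, bowl, loaf, pot from where it was at the start of the episode above 0.025 m).
It also fails if it takes over 58 s, if anything falls off the work surface, if the arm or the gripper's body presses on something with over 40 N, if the wrist force passes 120 N, or if a joint passes its speed limit or range.

## Working session

There is one attempt and no reset: what is moved stays moved. The work goes in short steps, Python scripts to look and compute and a tool call to move; the robot and the scene stay as the last step left them, time stands still between calls to the robot, and variables do not carry over. Pictures are saved under pics/ and viewed, about 8 in all and at most 12, crops included, and the job is handed in when it is done.

Besides the shell and the picture viewer there is one more tool, called as name(argument=value, ...), one argument or row to a line, values as JSON. arm_command: Moves the arm, as the interface text tells. Its arguments: {"type":"object","properties":{"commands":{"type":"array"}},"required":["commands"]}

```bash
ls; mkdir -p pics
cat > h.py <<'E'
from plant import *
import numpy as np, cv2
from scipy.spatial.transform import Rotation as R
def K(s):
    f=s["frame"].shape[0]/2/np.tan(np.radians(s["fov_y"])/2); return f
def ray(s,u,v):
    f=K(s); d=np.array([(u-s["cx"])/f,-(v-s["cy"])/f,-1.])
    T=np.linalg.inv(np.array(s["world_to_cam"])); return T[:3,3],T[:3,:3]@d
def onz(s,u,v,z):
    o,d=ray(s,u,v); return o+d*(z-o[2])/d[2]
def proj(s,p):
    c=np.array(s["world_to_cam"])@np.r_[p,1]; f=K(s)
    return np.array([s["cx"]+f*c[0]/-c[2], s["cy"]-f*c[1]/-c[2]])
def tri(s1,p1,s2,p2):
    o1,d1=ray(s1,*p1);o2,d2=ray(s2,*p2)
    t=np.linalg.lstsq(np.c_[d1,-d2],o2-o1,rcond=None)[0]
    a,b=o1+d1*t[0],o2+d2*t[1]; return (a+b)/2,np.linalg.norm(a-b)
E
python3 - <<'E'
from h import *
print(get_obs())
import pickle
S={}
for n in("scene","top","wrist"):
    s=snapshot(n);S[n]=s;cv2.imwrite(f"pics/{n}0.png",s["frame"]);print(n,s["fov_y"],s["cx"],s["cy"],[k for k in s],np.round(np.linalg.inv(s["world_to_cam"]),3).tolist())
pickle.dump(S,open("s0.pkl","wb"))
E
```

```text
pics
{'clock': 0.0, 'joint_pos': array([-5.66590939e+01,  2.05928860e+01,  6.33831200e-01, -1.84690158e-02,
       -7.01358904e+01, -1.65086152e+01]), 'qvel': array([ 0.02768439,  0.052636  , -0.05367871, -0.00453226,  0.03780767,
       -0.05580611]), 'tau': array([-6.36197856e-04, -5.82710767e+01,  2.93057996e+01,  6.99732274e+00,
        6.82371654e-03, -1.44211845e-04]), 'tool_pos': array([ 0.19528372, -0.64557152,  0.19351199]), 'orientation': array([  6.14724044,  89.90347994, 112.9732414 ]), 'force': array([ 0.68337773, -0.24700996, -1.09098062]), 'moment': array([-0.00111665,  0.02096917, -0.00731961]), 'opening': 0.08751010792627968}
scene 46.020193668284286 318.0133513911426 197.08319732124667 ['frame', 'fov_y', 'cx', 'cy', 'world_to_cam'] [[-0.874, -0.336, 0.351, 1.112], [0.486, -0.613, 0.623, 1.003], [0.006, 0.716, 0.699, 1.13], [0.0, 0.0, 0.0, 1.0]]
top 48.9340069889154 320.5530280434233 199.82981205983867 ['frame', 'fov_y', 'cx', 'cy', 'world_to_cam'] [[-0.002, 0.988, -0.155, 0.383], [-1.0, -0.005, -0.015, 0.029], [-0.016, 0.155, 0.988, 1.3], [0.0, 0.0, 0.0, 1.0]]
wrist 67.58142511270604 320.602005101309 198.6113227545084 ['frame', 'fov_y', 'cx', 'cy', 'world_to_cam'] [[-0.291, -0.924, -0.249, 0.129], [0.957, -0.281, -0.076, -0.666], [0.0, -0.261, 0.965, 0.384], [0.0, 0.0, 0.0, 1.0]]
```

View pics/scene0.png

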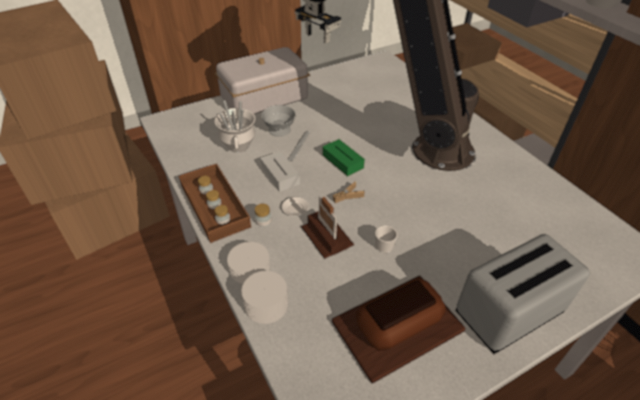

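View pics/top0.png

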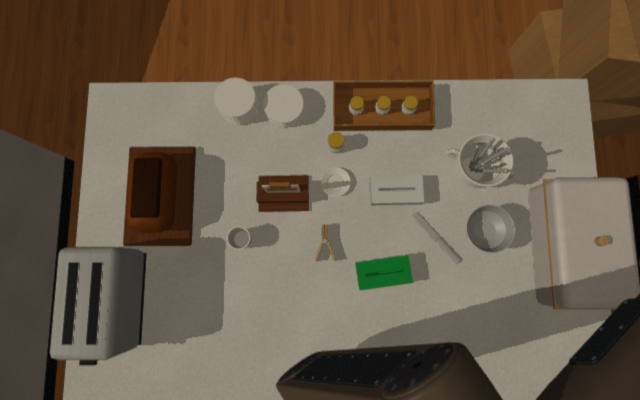

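Two viewed. Candidates in the top view: card in the dark stand at (281,187), and no other card. White marble stand at (397,190), with the green look-alike at (384,272) and the bread bin/plates as other white things. Peg at (325,243), with its jaws up in the picture (+x) and handles toward the robot. I'll check these in one close crop.

Run:
```python
from h import *
import pickle
S=pickle.load(open("s0.pkl","rb"));s=S["top"];f=s["frame"]
c=f[165:275,250:430]; cv2.imwrite("pics/crop1.png",cv2.resize(c,None,fx=4.4,fy=4.4,interpolation=cv2.INTER_CUBIC))
def rect(m,x0,x1,y0,y1,z,name):
    k=np.zeros_like(m);k[y0:y1,x0:x1]=m[y0:y1,x0:x1]
    cs,_=cv2.findContours(k,cv2.RETR_EXTERNAL,cv2.CHAIN_APPROX_NONE);c=max(cs,key=cv2.contourArea)
    P=np.array([onz(s,u,v,z)[:2] for u,v in c[:,0]],np.float32)*1000
    r=cv2.minAreaRect(P);print(name,cv2.contourArea(c),c[:,0].min(0),c[:,0].max(0),np.round(r[0],1),np.round(r[1],1),round(r[2],1))
hsv=cv2.cvtColor(f,cv2.COLOR_BGR2HSV);H,Sa,V=cv2.split(hsv)
print(hsv[190,395],hsv[180,380],hsv[185,355],hsv[182,281],hsv[200,270],hsv[243,320],hsv[240,324],hsv[220,300])
rect(((Sa>90)&(V<130)).astype(np.uint8),245,318,165,220,.045,"rack")
rect(((Sa>100)&(V>120)).astype(np.uint8),255,312,170,200,.15,"block")
rect(((Sa>80)).astype(np.uint8),310,340,220,268,.02,"peg")
rect((V<130).astype(np.uint8),375,420,184,195,.045,"slot")
rect((V>175).astype(np.uint8),366,428,172,207,.045,"display")
```

```text
[ 20  36 126] [ 21  36 149] [ 22  41 112] [ 14 188  95] [ 11 186  67] [ 18  83 144] [ 24  32 126] [ 20  38 148]
rack 1710.5 [257 175] [308 211] [600.8 159. ] [103.8 148.2] 1.0Traceback (most recent call last):
  File "<stdin>", line 13, in <module>
  File "<stdin>", line 7, in rect
ValueError: max() iterable argument is empty
```

View pics/crop1.png

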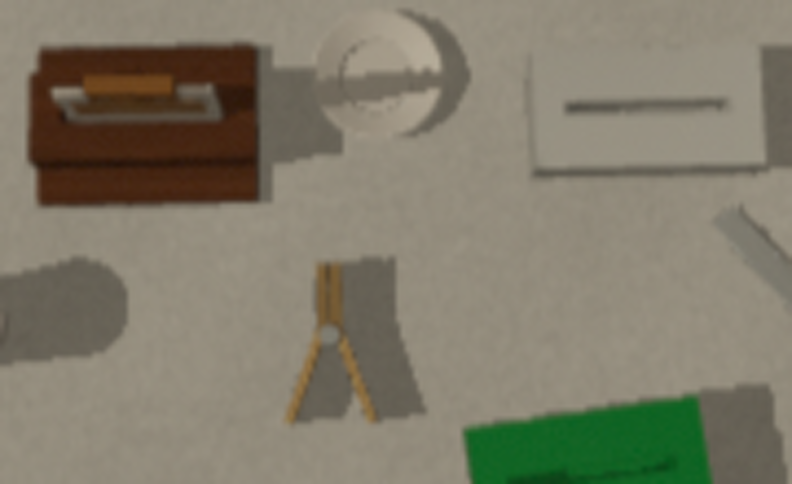

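Third view (crop, 4.4x, origin (250,165)): the card sits in the dark stand, with its block at top px ~(279,184). The marble slot runs from (378.9,189.3) to (414.8,188.4). The peg pivot is at (324.8,241.1), its tips at (324.8,224.5), and its handle ends at (316.4,261) and (334.3,261).

Run:
```python
from h import *
import pickle
s=pickle.load(open("s0.pkl","rb"))["top"]
for n,u,v,z in [("slot a",378.9,189.3,.045),("slot b",414.8,188.4,.045),("disp ctr",397,190,.045),("block",279,182,.15),("piv",324.8,241.1,.028),("tip",324.8,224.5,.028),("h1",316.4,260.9,.028),("h2",334.3,260.9,.028)]:
    print(n,np.round(onz(s,u,v,z)*1000,1))
o=get_obs();print(R.from_euler('xyz',o['orientation'],degrees=True).as_matrix().round(3))
```

```text
slot a [ 610.2 -120.5   45. ]
slot b [ 612.3 -224.1   45. ]
disp ctr [ 607.9 -172.6   45. ]
block [612.4 157.7 150. ]
piv [462.2  36.8  28. ]
tip [510.3  36.6  28. ]
h1 [405.7  61.1  28. ]
h2 [405.6   9.8  28. ]
[[-0.    -0.957 -0.289]
 [ 0.001 -0.289  0.957]
 [-1.     0.     0.001]]
```

arm_command(
  commands=[-20,0,0,-10.5,100,-20,0,0,-10.5,100,-20,0,0,-10.5,100,-20,0,0,-10.5,100,-20,0,0,-10.5,100],
)

```text
clock: 0.78
tool_pos: [0.1948, -0.644, 0.2922]
orientation: [-46.7, 89.5, 113.8]
force: [0.1, 0.1, -0.3]
opening: 0.0877
```

arm_command(
  commands=[0,0,0,-10,100,0,0,0,-10,100,0,-53,-28,0,100,0,-53,-28,0,100,0,-53,-28,0,100],
)

```text
clock: 1.4
tool_pos: [0.275, -0.4819, 0.291]
orientation: [-61.8, 89.3, 119.4]
force: [0.1, 0.6, 1.3]
opening: 0.0875
```

arm_command(
  commands=[0,-53,-28,0,100,0,-53,-28,0,100,0,-53,-28,0,100,0,-53,-28,0,100,0,-53,-28,0,100],
)

```text
clock: 2.02
tool_pos: [0.4116, -0.2049, 0.2928]
orientation: [-67.5, 89.3, 113.6]
force: [0.6, 0.1, -0.2]
opening: 0.0874
```

arm_command(
  commands=[0,-53,-28,0,100,0,-53,-28,0,100,0,-53,-28,0,100,0,0,0,0,100,0,0,0,0,100],
)

```text
clock: 2.65
tool_pos: [0.4944, -0.0347, 0.294]
orientation: [-68.2, 89.3, 113.3]
force: [0.1, 0.4, 0.2]
opening: 0.088
```

Run:
```python
from h import *
import pickle
s=snapshot("wrist");pickle.dump(s,open("w1.pkl","wb"))
for p in[(.611,-.172,.045),(.612,.158,.15),(.462,.037,.028)]:print(proj(s,p).round())
cv2.imwrite("pics/w1.png",cv2.resize(s["frame"],(800,500)))
```

```text
[237.  62.]
[227. 322.]
[339. 209.]
```

View pics/w1.png

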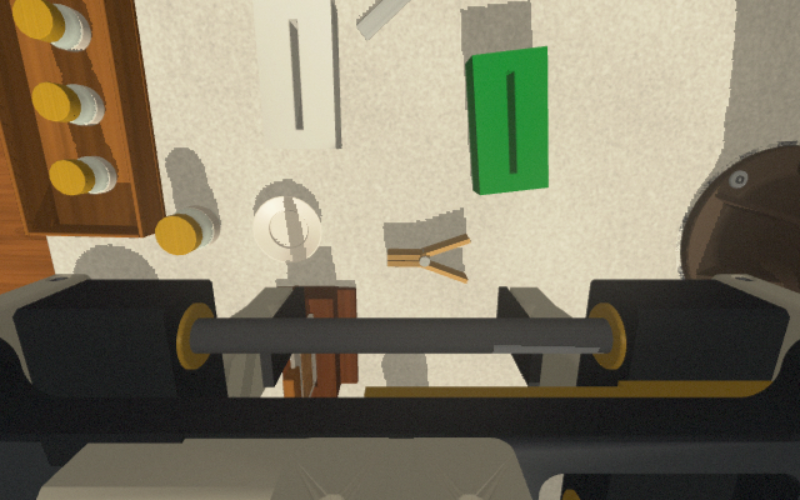

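Fourth view (800x500 wrist): the marble slot runs from (294,22) to (299,128), the peg pivot is at (425,261), and the gripper hides the lower half. I'll measure the slot and peg here, then view the card from further left.

```bash
cat > m.py <<'E'
from h import *
def cont(m,x0,x1,y0,y1):
    k=np.zeros(m.shape,np.uint8);k[y0:y1,x0:x1]=m[y0:y1,x0:x1]
    cs,_=cv2.findContours(k,cv2.RETR_EXTERNAL,cv2.CHAIN_APPROX_NONE)
    return max(cs,key=cv2.contourArea)[:,0],k
def slot(s,x0,x1,y0,y1,thr,z=.045):
    g=cv2.cvtColor(s["frame"],cv2.COLOR_BGR2GRAY)
    c,k=cont(g<thr,x0,x1,y0,y1)
    r=cv2.minAreaRect(np.array([onz(s,u,v,z)[:2]*1000 for u,v in c],np.float32))
    print("slot px",c.min(0),c.max(0),"mm",np.round(r[0],1),np.round(r[1],1),round(r[2],1))
def peg(s,x0,x1,y0,y1,z=.028,smin=110):
    h=cv2.cvtColor(s["frame"],cv2.COLOR_BGR2HSV)
    c,k=cont(h[...,1]>smin,x0,x1,y0,y1)
    P=np.array([onz(s,u,v,z)[:2]*1000 for u,v in c])
    print("peg px",c.min(0),c.max(0),len(c)); return P
E
python3 - <<'E'
from m import *
import pickle
s=pickle.load(open("w1.pkl","rb"));f=s["frame"];g=cv2.cvtColor(f,cv2.COLOR_BGR2GRAY)
print(g[60,228:246],g[210:218,325:335].mean())
h=cv2.cvtColor(f,cv2.COLOR_BGR2HSV);print(h[206,312],h[190,320],h[212,315],h[194,370],h[150,350])
for t in(110,130,150): slot(s,225,250,5,110,t)
for t in(70,90,110):
    P=peg(s,305,380,180,230,.028,t)
    print(P[P[:,0].argmax()].round(),P[P[:,0].argmin()].round(),P[P[:,1].argmax()].round(),P[P[:,1].argmin()].round())
E
```

```text
[217 218 219 216 219 200 124 116 115 115 115 116 192 216 218 219 219 217] 178.1375
[ 17 135 177] [ 19  42 150] [ 17 133 175] [ 18 143 205] [ 23  42 219]
slot px [238  78] [241 102] mm [ 608.7 -136.4] [31.5  4.2] 87.4
slot px [232  18] [241 102] mm [ 610.6 -172.8] [  7.2 104.1] 0.9
slot px [232  18] [242 103] mm [ 610.6 -172.2] [  7.9 105.4] 0.9
peg px [310 187] [376 226] 237
[509.  22.] [404.  62.] [409.  65.] [412.   0.]
peg px [310 187] [375 226] 238
[509.  24.] [406.  65.] [409.  65.] [412.   0.]
peg px [310 188] [375 213] 162
[509.  30.] [407.  10.] [470.  45.] [412.   2.]
```

arm_command(
  commands=[0,-60,-20,0,100,0,-60,-20,0,100,0,-60,-20,0,100,0,-60,-20,0,100,0,-60,-20,0,100],
)

```text
clock: 3.32
tool_pos: [0.5899, 0.2609, 0.3004]
orientation: [-89.1, 89.2, 91.4]
force: [1.0, -0.5, 0.6]
opening: 0.0881
```

arm_command(
  commands=[10,-40,-10,1,100,10,-20,0,1,100,0,0,0,0,100,0,0,0,0,100],
)

```text
clock: 3.82
tool_pos: [0.6022, 0.3207, 0.2788]
orientation: [-76.9, 89.4, 101.3]
force: [0.2, -0.3, 0.2]
opening: 0.0874
```

Run:
```python
from m import *
import pickle
s=snapshot("wrist");pickle.dump(s,open("w2.pkl","wb"));o=get_obs();print(o['tool_pos'],o['orientation'])
print(proj(s,(.612,.158,.15)).round())
cv2.imwrite("pics/w2.png",cv2.resize(s["frame"][:240],None,fx=1.25,fy=1.25))
```

```text
[0.60216317 0.32067235 0.27880859] [-76.66851136  89.33941336 101.52994571]
[305.  15.]
```

View pics/w2.png

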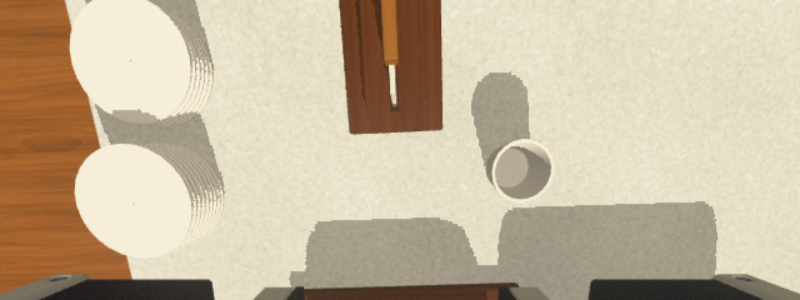

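Fifth view (1.25x): only the card's near end is visible, with the block ending at (392,63) and the card end at (394,107). I'll move back 65 mm to get the whole block in frame.

arm_command(
  commands=[0,50,-1,1,100,0,15,0,0,100,0,0,0,0,100],
)

```text
clock: 4.25
tool_pos: [0.6013, 0.2512, 0.2802]
orientation: [-87.6, 89.3, 89.4]
force: [0.4, 0.6, -0.3]
opening: 0.0872
```

Run:
```python
from m import *
import pickle
s=snapshot("wrist");pickle.dump(s,open("w3.pkl","wb"));o=get_obs();print(o['tool_pos'],o['orientation'])
print(proj(s,(.612,.158,.15)).round())
h=cv2.cvtColor(s["frame"],cv2.COLOR_BGR2HSV)
u,v=proj(s,(.612,.158,.15)).round().astype(int)
print(h[v,u-12:u+24].tolist())
cv2.imwrite("pics/w3.png",cv2.resize(s["frame"][:200,200:440],None,fx=3,fy=3))
```

```text
[0.60148459 0.25171645 0.2802934 ] [-89.24505574  89.25871749  87.8100986 ]
[306.  94.]
[[10, 154, 106], [12, 156, 106], [11, 157, 109], [11, 153, 110], [11, 153, 113], [13, 159, 114], [10, 156, 119], [11, 158, 116], [11, 161, 114], [12, 165, 116], [11, 158, 116], [11, 155, 105], [14, 172, 139], [15, 175, 165], [14, 177, 169], [15, 179, 170], [14, 173, 171], [14, 176, 171], [14, 178, 169], [14, 172, 172], [14, 176, 168], [14, 177, 169], [13, 174, 157], [13, 158, 110], [11, 166, 106], [10, 157, 107], [12, 172, 104], [12, 163, 105], [11, 164, 104], [13, 164, 106], [11, 161, 109], [12, 168, 108], [11, 158, 108], [10, 160, 110], [12, 163, 108], [12, 166, 109]]
```

View pics/w3.png

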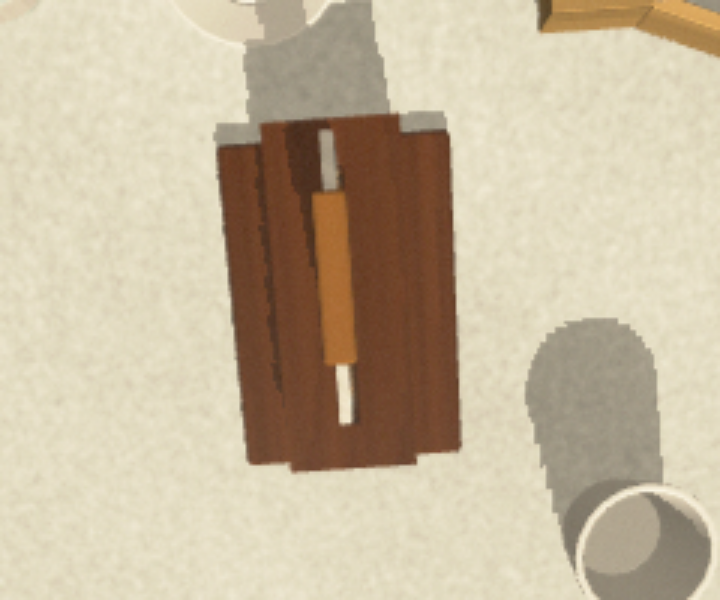

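Sixth view (3x, origin (200,0)): the block runs from (330,191) to (340,363) and the card sits upright in the dark stand's slot.

Run:
```python
from m import *
import pickle
s=pickle.load(open("w3.pkl","rb"));h=cv2.cvtColor(s["frame"],cv2.COLOR_BGR2HSV)
def rect(m,x0,x1,y0,y1,z,n):
    c,_=cont(m,x0,x1,y0,y1);r=cv2.minAreaRect(np.array([onz(s,u,v,z)[:2]*1000 for u,v in c],np.float32));print(n,np.round(r[0],1),np.round(r[1],1),round(r[2],1))
rect((h[...,1]>140)&(h[...,2]>140),295,325,55,130,.15,"block")
rect((h[...,1]<90),295,325,118,145,.13,"card end +y")
rect((h[...,1]<90),302,325,42,66,.13,"card end -y")
rect((h[...,1]>110)&(h[...,2]<140),265,360,35,160,.045,"rack")
o=get_obs();print(o['tool_pos'],o['orientation'][2]-o['orientation'][0])
```

```text
block [606.6 157.8] [10.7 54.5] 0.8
card end +y [605.8 197. ] [ 5.3 20.9] 2.0
card end -y [607.1 116.8] [ 5.5 18.2] 0.5
rack [606.  160.1] [ 99.6 149.5] 0.9
[0.60148459 0.25171645 0.2802934 ] 177.0551543449912
```

arm_command(
  commands=[0,0,0,-3.7,100,0,48,-2,0,100,0,48,-2,0,100,0,0,0,0,100],
)

```text
clock: 4.8
tool_pos: [0.6077, 0.1568, 0.2793]
orientation: [-97.9, 89.2, 83.2]
force: [-0.1, 0.5, -1.0]
opening: 0.0877
```

```bash
cat > st.py <<'E'
from h import *
import sys
# st.py X Y Z [heading]: needed shift in tool frame (mm) to reach
o=get_obs();M=R.from_euler('xyz',o['orientation'],degrees=True).as_matrix()
print("t",round(o['clock'],2),"tcp",(o['tool_pos']*1000).round(1),"head",round(np.degrees(np.arctan2(M[1,2],M[0,2]))%360,1),"tilt",M[:2,0].round(4),"F",o['force'].round(1),"open",round(o['opening']*1000,1),"j6",o['joint_pos'][[0,5]].round(1))
if len(sys.argv)>3: print("shift",(M.T@(np.array(sys.argv[1:4],float)-o['tool_pos']*1000)).round(1))
E
python3 st.py 606.6 157.8 118
```

```text
t 4.8 tcp [607.7 156.8 279.3] head 181.1 tilt [0.0017 0.014 ] F [-0.1  0.5 -1. ] open 87.7 j6 [ 31.8 -30.6]
shift [161.3   1.2   1.4]
```

arm_command(
  commands=[45,1,1,0,100,45,0,0,0,100,45,0,0,0,100,20,0,0,0,100,0,0,0,0,100],
)

```text
clock: 5.42
tool_pos: [0.6092, 0.1639, 0.1214]
orientation: [-110.1, 89.0, 71.2]
force: [0.8, 0.5, 1.0]
opening: 0.0878
```

```bash
python3 st.py 606.6 157.8 118
```

```text
t 5.42 tcp [609.2 163.9 121.4] head 181.2 tilt [0.0057 0.0167] F [0.8 0.5 1. ] open 87.8 j6 [ 32.3 -30.7]
shift [3.3 6.1 2.8]
```

arm_command(
  commands=[3,6,3,0,100,0,0,0,0,50,0,0,0,0,0,0,0,0,0,0,0,0,0,0,0],
)

```text
clock: 6.05
tool_pos: [0.6084, 0.1596, 0.1224]
orientation: [-121.6, 88.7, 59.7]
force: [-0.2, -1.4, 0.4]
opening: 0.053
```

arm_command(
  commands=[0,0,0,0,0,0,0,0,0,0],
)

```text
clock: 6.3
tool_pos: [0.6085, 0.1596, 0.1226]
orientation: [-122.0, 88.7, 59.3]
force: [0.0, 0.5, -0.4]
opening: 0.033
```

```bash
python3 st.py 606.6 157.8 118
```

```text
t 6.3 tcp [608.5 159.6 122.6] head 181.3 tilt [0.0117 0.0197] F [ 0.   0.5 -0.4] open 33.0 j6 [ 32.  -30.4]
shift [4.5 1.8 2. ]
```

arm_command(
  commands=[2,1,2,0,0,0,0,0,0,0,0,0,0,0,0,0,0,0,0,0],
)

```text
clock: 6.8
tool_pos: [0.6063, 0.1584, 0.1202]
orientation: [-121.4, 88.7, 59.9]
force: [-0.6, 0.2, 0.4]
opening: 0.0005
```

```bash
python3 st.py 606.6 157.8 118
```

```text
t 6.8 tcp [606.3 158.4 120.2] head 181.3 tilt [0.0113 0.0194] F [-0.6  0.2  0.4] open 0.5 j6 [ 32.1 -30.4]
shift [ 2.2  0.7 -0.3]
```

The fingers shut on nothing, so I'll look.

Run:
```python
from h import *
import pickle
t=snapshot("top");w=snapshot("wrist");s=snapshot("scene");pickle.dump((t,w,s),open("m4.pkl","wb"))
a=cv2.resize(t["frame"][130:250,225:345],(400,400),interpolation=cv2.INTER_CUBIC);b=cv2.resize(s["frame"][150:270,270:390],(400,400),interpolation=cv2.INTER_CUBIC)
cv2.imwrite("pics/m4.png",np.hstack([a,b]))
print(proj(s,get_obs()['tool_pos']),proj(t,get_obs()['tool_pos']))
```

```text
[326.63646167 209.03133566] [279.90536455 186.32014996]
```

View pics/m4.png

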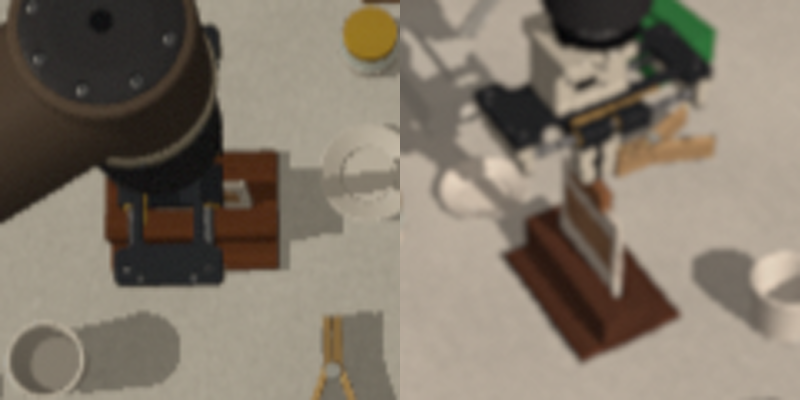

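Run:
```python
from h import *
import pickle
t,w,s=pickle.load(open("m4.pkl","rb"));s0=pickle.load(open("s0.pkl","rb"))["scene"]
def cr(s,fr):
    im=cv2.resize(fr[170:260,295:355],(400,600),interpolation=cv2.INTER_CUBIC);k=400/60
    def mk(p,c):
        u,v=proj(s,p);cv2.circle(im,(int((u-295+.5)*k),int((v-170+.5)*k)),4,c,-1)
    for y in(.13,.186):
        for z in(.124,.15): mk((.6066,y,z),(0,0,255))
    for y in(.108,.208):mk((.6066,y,.13),(255,0,0))
    mk((.6063,.1584,.1202),(0,255,0));return im
cv2.imwrite("pics/m5.png",np.hstack([cr(s,s["frame"]),cr(s0,s0["frame"])]))
```

```text
(no output)
```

View pics/m5.png

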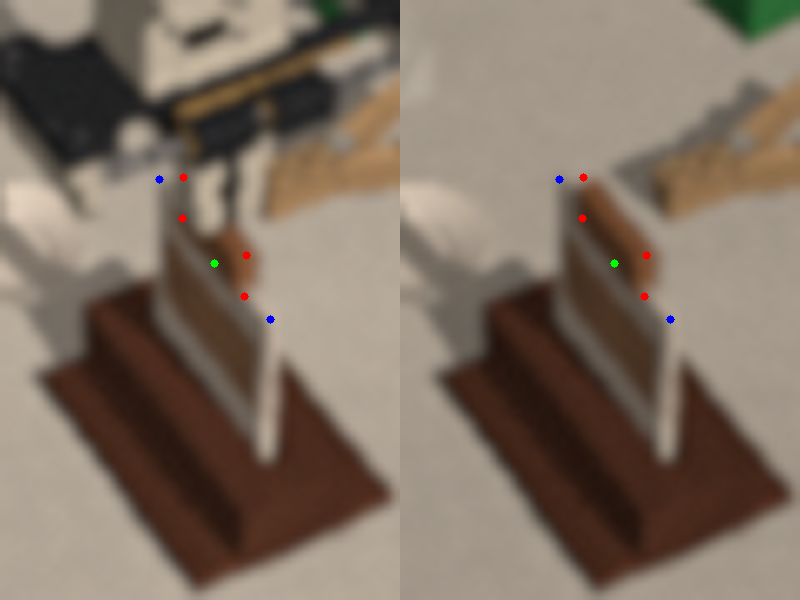

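Eighth view: the fingers look as if they straddle the block (pads at (210,170) and (250,180), about 14 mm apart), although the opening reads 0.5 mm. A small lift should settle it.

arm_command(
  commands=[0,0,0,0,0,-8,0,0,0,0,-8,0,0,0,0,-8,0,0,0,0,0,0,0,0,0],
)

```text
clock: 7.58
tool_pos: [0.6065, 0.1581, 0.1468]
orientation: [-123.7, 88.6, 57.6]
force: [-1.1, 1.1, 0.4]
opening: 0.0003
```

```bash
python3 st.py
python3 - <<'E'
from h import *
import pickle
s=snapshot("scene");w=snapshot("wrist");pickle.dump((s,w),open("m6.pkl","wb"))
a=cv2.resize(s["frame"][155:260,295:355],(343,600),interpolation=cv2.INTER_CUBIC)
b=cv2.resize(w["frame"][200:400,220:420],(450,450));b=np.vstack([b,np.zeros((150,450,3),np.uint8)])
cv2.imwrite("pics/m6.png",np.hstack([a,b]))
E
```

```text
t 7.58 tcp [606.5 158.1 146.8] head 181.3 tilt [0.0127 0.02  ] F [-1.1  1.1  0.4] open 0.3 j6 [ 32.  -30.4]
```

View pics/m6.png

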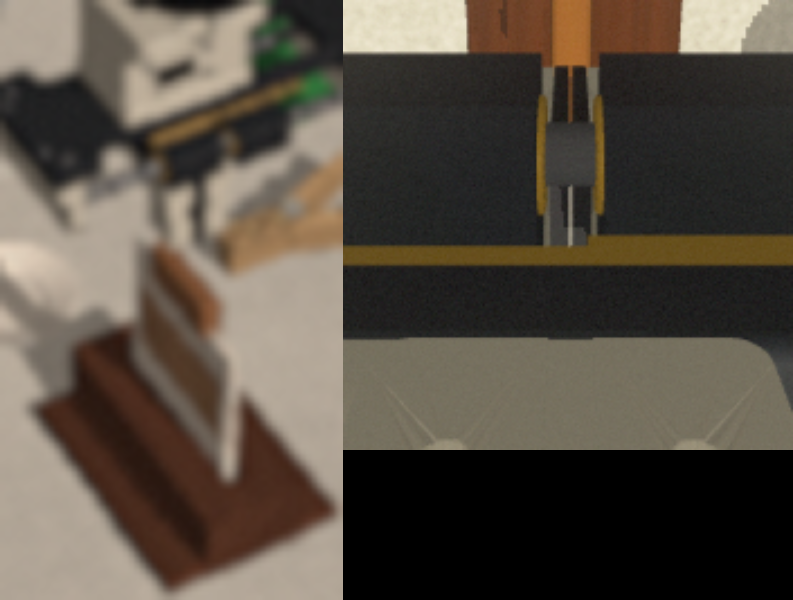

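Ninth view: the lift left the card in the stand, so nothing was gripped. The shut fingers appear just above the block, and their tips look higher than the reported TCP. I'll check where the TCP projects numerically.

Run:
```python
from h import *
import pickle
s,w=pickle.load(open("m6.pkl","rb"));o=get_obs()
M=R.from_euler('xyz',o['orientation'],degrees=True).as_matrix();p=o['tool_pos']
print("cam in tool",(M.T@(np.linalg.inv(w["world_to_cam"])[:3,3]-p)*1000).round(1))
S0=pickle.load(open("s0.pkl","rb"))["wrist"];M0=R.from_euler('xyz',[6.147,89.903,112.973],degrees=True).as_matrix();print("at start",(M0.T@(np.linalg.inv(S0["world_to_cam"])[:3,3]-np.array([.19528,-.64557,.19351]))*1000).round(1))
for d in(0,15,30,45,60):
    q=p-M[:,0]*d/1000; print(d,"scene",proj(s,q).round(1),"wrist",proj(w,q).round(1))
print("block top mid scene",proj(s,[.6066,.158,.15]),"wrist",proj(w,[.6066,.158,.15]), "ends wrist",proj(w,[.6066,.130,.15]),proj(w,[.6066,.186,.15]))
f=s["frame"];print(o['joint_pos'].round(1))
```

```text
cam in tool [-190.9   70.1   -0.8]
at start [-190.6   69.5   -0.2]
0 scene [326.8 202.8] wrist [321.9 225.2]
15 scene [326.9 199.1] wrist [321.9 233.5]
30 scene [327.  195.4] wrist [322.  243.1]
45 scene [327.1 191.6] wrist [322.1 254.4]
60 scene [327.2 187.7] wrist [322.2 268.1]
block top mid scene [326.66895836 201.92728725] wrist [320.85757083 227.55842339] ends wrist [321.91486951 186.6255714 ] [319.88023783 265.39543927]
[ 32.   17.4 -10.3  -0.7 -61.2 -30.4]
```

The reported TCP would put shut fingers inside the block, so the real tips must sit higher than reported. Going down to TCP z≈95 mm is safe under either reading: the body stays above 160 mm and the tips stay above the stand. I'll re-grip there and watch the opening.

arm_command(
  commands=[-10,0,0,0,60,0,0,0,0,60,0,0,0,0,60,0,0,0,0,60,0,0,0,0,60],
)

```text
clock: 8.3
tool_pos: [0.6054, 0.1575, 0.1557]
orientation: [-119.3, 88.8, 62.0]
force: [-0.0, 0.7, 0.0]
opening: 0.0448
```

arm_command(
  commands=[20,0,0,0,60,20,0,0,0,60,18,0,0,0,60,0,0,0,0,60],
)

```text
clock: 8.8
tool_pos: [0.6062, 0.1587, 0.0963]
orientation: [-120.2, 88.8, 61.1]
force: [0.3, -0.6, 0.4]
opening: 0.0529
```

```bash
python3 st.py 606.6 157.8 96
```

```text
t 8.8 tcp [606.2 158.7  96.3] head 181.3 tilt [0.0105 0.019 ] F [ 0.3 -0.6  0.4] open 52.9 j6 [ 32.1 -30.4]
shift [ 0.3  0.9 -0.4]
```

arm_command(
  commands=[0,0,0,0,0,0,0,0,0,0,0,0,0,0,0,0,0,0,0,0,0,0,0,0,0],
)

```text
clock: 9.43
tool_pos: [0.6075, 0.1593, 0.0991]
orientation: [-125.1, 88.6, 56.2]
force: [-0.5, -0.3, -0.1]
opening: 0.012
```

arm_command(
  commands=[0,0,0,0,0,0,0,0,0,0],
)

```text
clock: 9.68
tool_pos: [0.6074, 0.1593, 0.0991]
orientation: [-124.7, 88.6, 56.6]
force: [0.1, 1.0, -0.1]
opening: 0.0118
```

```bash
python3 st.py
```

```text
t 9.68 tcp [607.4 159.3  99.1] head 181.3 tilt [0.0136 0.0207] F [ 0.1  1.  -0.1] open 11.8 j6 [ 32.1 -30.4]
```

The opening is now 11.8 mm, so the block is gripped. The true tips are roughly 30 mm or more above the reported TCP, which I'll need to remember for the peg. Lifting now.

arm_command(
  commands=[-10,0,0,0,0,-15,0,0,0,0,-20,0,0,0,0,-25,0,0,0,0,0,0,0,0,0],
)

```text
clock: 10.3
tool_pos: [0.6073, 0.1579, 0.1753]
orientation: [-128.7, 88.5, 52.7]
force: [-0.3, 0.4, -1.3]
opening: 0.0119
```

```bash
python3 st.py 611.4 -171 170
python3 - <<'E'
from h import *
s0=__import__('pickle').load(open("s0.pkl","rb"))["scene"];s=snapshot("scene")
d=cv2.absdiff(s["frame"],s0["frame"]).max(2);print("card foot region changed:",d[215:240,320:340].mean())
h=cv2.cvtColor(s["frame"],cv2.COLOR_BGR2HSV);m=(h[...,1]<60)&(h[...,2]>140)
cv2.imwrite("pics/l.png",cv2.resize(s["frame"][140:270,280:380],(600,780))[:600])
E
```

```text
t 10.3 tcp [607.3 157.9 175.3] head 181.3 tilt [0.0161 0.0212] F [-0.3  0.4 -1.3] open 11.9 j6 [ 32.  -30.4]
shift [ -1.6 328.9   3.6]
card foot region changed: 25.828
```

arm_command(
  commands=[0,30,0,0.4,0,0,55,1,0,0,0,55,1,0,0,0,55,1,0,0,0,55,1,0,0],
)

```text
clock: 10.98
tool_pos: [0.6053, -0.0953, 0.1659]
orientation: [-117.4, 88.7, 63.8]
force: [1.4, -0.2, -0.3]
opening: 0.0118
```

arm_command(
  commands=[0,50,0,0,0,0,20,0,0,0,0,0,0,0,0],
)

```text
clock: 11.35
tool_pos: [0.6046, -0.1707, 0.1622]
orientation: [-107.9, 88.7, 73.1]
force: [0.4, 0.7, -1.7]
opening: 0.0117
```

```bash
python3 st.py 611.4 -171 140
```

```text
t 11.35 tcp [ 604.6 -170.7  162.2] head 181.0 tilt [0.0065 0.0212] F [ 0.4  0.7 -1.7] open 11.7 j6 [1.2 0.4]
shift [22.2  0.9 -6.6]
```

```bash
cat > foot.py <<'E'
from h import *
# tool pose at grip -> card foot in tool frame
M0=R.from_euler('xyz',[-124.7,88.6,56.6],degrees=True).as_matrix();p0=np.array([607.4,159.3,99.1])
Mc=R.from_euler('z',0.8,degrees=True).as_matrix()
o=get_obs();M=R.from_euler('xyz',o['orientation'],degrees=True).as_matrix();p=o['tool_pos']*1000
foot=p+M@M0.T@(np.array([606.6,157.8,10])-p0);C=M@M0.T@Mc
print("t",round(o['clock'],2),"tcp",p.round(1),"foot",foot.round(1),"yaw",np.degrees(np.arctan2(C[1,0],C[0,0])).round(2),"lean",C[:2,2].round(4),"F",o['force'].round(1),"open",round(o['opening']*1000,1))
e=np.array([610.6,-172.5,foot[2]])-foot;print("err",e.round(1),"shift tool",(M.T@e).round(1))
E
python3 foot.py
```

```text
t 11.35 tcp [ 604.6 -170.7  162.2] foot [ 603.2 -172.1   73.1] yaw 0.51 lean [ 0.0071 -0.0009] F [ 0.4  0.7 -1.7] open 11.7
err [ 7.4 -0.4  0. ] shift tool [ 0.   0.5 -7.4]
```

arm_command(
  commands=[0,0.5,-7,-0.4,0,0,0,0,0,0],
)

```text
clock: 11.6
tool_pos: [0.6122, -0.1694, 0.1619]
orientation: [-107.0, 88.7, 74.5]
force: [-0.6, 0.5, -1.5]
opening: 0.012
```

```bash
python3 foot.py
python3 - <<'E'
from h import *
s=snapshot("scene");t=snapshot("top")
def mk(s,im,x0,y0,k,P,c):
    for p in P:
        u,v=proj(s,p);cv2.circle(im,(int((u-x0+.5)*k),int((v-y0+.5)*k)),2,c,-1)
u,v=proj(s,(.61,-.172,.06)).astype(int);x0,y0=u-30,v-45
a=cv2.resize(s["frame"][y0:y0+80,x0:x0+60],(450,600),interpolation=cv2.INTER_CUBIC)
c,sn=np.cos(np.radians(.9)),np.sin(np.radians(.9))
mk(s,a,x0,y0,7.5,[(.6106-sn*d,-.1725+c*d,.045) for d in(-.054,.054)],(0,0,255))
cv2.imwrite("pics/p10.png",a)
E
```

```text
t 11.6 tcp [ 612.2 -169.4  161.9] foot [ 610.7 -170.8   72.8] yaw 1.01 lean [ 0.0074 -0.0012] F [-0.6  0.5 -1.5] open 12.0
err [-0.1 -1.7  0. ] shift tool [-0.   1.7  0.2]
```

View pics/p10.png

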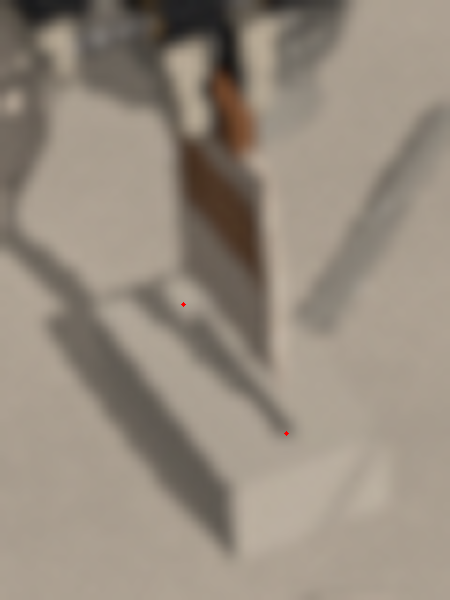

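Tenth view: the card is held squarely over the marble slot, with its foot's lower corner at (270,368) and the slot ends at (183,303) and (286,433). Next is a guarded lowering.

arm_command(
  commands=[10,1.5,0,0,0,8,0,0,0,0,0,0,0,0,0],
)

```text
clock: 12.08
tool_pos: [0.6117, -0.1691, 0.1424]
orientation: [-105.5, 88.7, 76.1]
force: [0.8, 0.1, -0.7]
opening: 0.0118
```

```bash
python3 foot.py
```

```text
t 12.07 tcp [ 611.7 -169.1  142.4] foot [ 610.2 -170.5   53.3] yaw 1.11 lean [ 0.0079 -0.0015] F [ 0.8  0.1 -0.7] open 11.8
err [ 0.4 -2.   0. ] shift tool [-0.   2.  -0.3]
```

arm_command(
  commands=[4,2,-0.3,0,0,5,0.5,0,0,0,5,0.5,0,0,0,0,0,0,0,0],
)

```text
clock: 12.58
tool_pos: [0.6171, -0.1726, 0.1348]
orientation: [-133.0, 88.5, 48.7]
force: [0.6, 0.4, -1.4]
opening: 0.0116
```

```bash
python3 foot.py
```

```text
t 12.57 tcp [ 617.1 -172.6  134.8] foot [ 616.6 -174.2   45.7] yaw 1.24 lean [-0.0037  0.0011] F [ 0.6  0.4 -1.4] open 11.6
err [-6.   1.7  0. ] shift tool [-0.1 -1.9  6. ]
```

arm_command(
  commands=[-4,-2,5,0,0,0,0,0,0,0],
)

```text
clock: 12.82
tool_pos: [0.6113, -0.1708, 0.1388]
orientation: [-132.3, 88.5, 49.4]
force: [0.1, 0.5, -1.3]
opening: 0.0118
```

```bash
python3 foot.py; python3 -c "
from h import *
o=get_obs();print(o['joint_pos'].round(2),o['qvel'].round(1),o['tau'].round(1),o['moment'].round(2))"
```

```text
t 12.82 tcp [ 611.3 -170.8  138.8] foot [ 610.8 -172.4   49.7] yaw 1.21 lean [-0.0035  0.0009] F [ 0.1  0.5 -1.3] open 11.8
err [-0.2 -0.1  0. ] shift tool [-0.   0.1  0.2]
[  1.23  18.65  -9.17  -1.26 -61.2    1.08] [-0.1  0.7 -0.1 -0.1  0.3  0. ] [  0.  -54.8  27.9   6.7   0.   -0. ] [-0.01  0.19 -0.01]
```

arm_command(
  commands=[5,0,0,0,0,0,0,0,0,0],
)

```text
clock: 13.08
tool_pos: [0.6115, -0.1708, 0.1339]
orientation: [-133.5, 88.5, 48.3]
force: [-1.6, 2.5, 5.0]
opening: 0.0118
```

```bash
python3 foot.py
```

```text
t 13.07 tcp [ 611.5 -170.8  133.9] foot [ 611.  -172.4   44.8] yaw 1.23 lean [-0.0039  0.0012] F [-1.6  2.5  5. ] open 11.8
err [-0.4 -0.1  0. ] shift tool [-0.   0.1  0.4]
```

Contact came with the foot at z≈45, on top of the stand. When gripped, the card probably aligned to the tilted pads, which puts its foot a little to +x. I'll slide toward -x in small steps while touching lightly.

arm_command(
  commands=[0,0,1,0,0,0,0,0,0,0],
)

```text
clock: 13.32
tool_pos: [0.611, -0.1707, 0.1339]
orientation: [-134.9, 88.5, 46.9]
force: [0.5, 0.9, 4.4]
opening: 0.0118
```

arm_command(
  commands=[1,0,1,0,0,0,0,0,0,0],
)

```text
clock: 13.58
tool_pos: [0.611, -0.1708, 0.134]
orientation: [-138.9, 88.4, 42.9]
force: [0.1, 1.3, 2.4]
opening: 0.0121
```

```bash
python3 foot.py
```

```text
t 13.57 tcp [ 611.  -170.8  134. ] foot [ 610.8 -172.5   44.9] yaw 1.27 lean [-0.0069  0.0018] F [0.1 1.3 2.4] open 12.1
err [-0.2 -0.   0. ] shift tool [-0.   0.   0.2]
```

arm_command(
  commands=[-3,0,0,0,0,0,0,2,0,0,0,0,0,0,0],
)

```text
clock: 13.95
tool_pos: [0.6075, -0.171, 0.1352]
orientation: [-133.3, 88.5, 48.5]
force: [0.0, 0.1, -0.6]
opening: 0.0117
```

```bash
python3 foot.py
python3 - <<'E'
from h import *
s=snapshot("scene");u,v=proj(s,(.61,-.172,.06)).astype(int);x0,y0=u-30,v-45
fr=s["frame"];k=10
a=cv2.resize(fr[y0+20:y0+80,x0+5:x0+60],None,fx=k,fy=k,interpolation=cv2.INTER_CUBIC)
a=cv2.convertScaleAbs(a,alpha=1.5,beta=-40)
np.save("c.npy",[x0+5,y0+20]);cv2.imwrite("pics/p11.png",a);print(x0+5,y0+20)
for n,p in dict(slotA=(.6106-.00085,-.1185,.045),slotB=(.6106+.00085,-.2265,.045),corner=(.6084,-.1225,.048)).items():
    print(n,((proj(s,p)-[x0+5,y0+20]+.5)*k).round(0))
E
```

```text
t 13.95 tcp [ 607.5 -171.   135.2] foot [ 607.1 -172.6   46.1] yaw 1.23 lean [-0.0036  0.0014] F [ 0.   0.1 -0.6] open 11.7
err [3.5 0.1 0. ] shift tool [ 0.1  0.  -3.5]
253 137
slotA [332. 378.]
slotB [195. 205.]
corner [330. 364.]
```

View pics/p11.png

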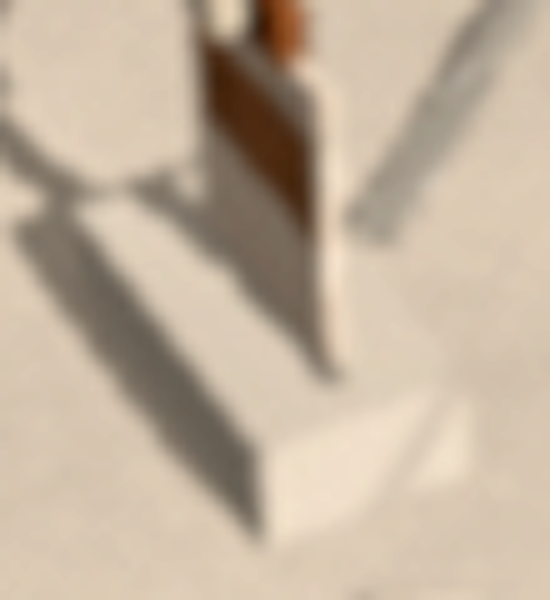

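Eleventh view: the card's foot corner is at (333,370) against the slot end at (335,378). The foot sits about 1.5 mm to +x of my prediction, so I'll aim for a predicted foot x≈609.

arm_command(
  commands=[-2,0,-1.8,0,0,0,0,0,0,0],
)

```text
clock: 14.25
tool_pos: [0.6094, -0.171, 0.1371]
orientation: [-132.7, 88.6, 49.0]
force: [-0.1, 0.3, -0.7]
opening: 0.012
```

```bash
python3 foot.py
```

```text
t 14.25 tcp [ 609.4 -171.   137.1] foot [ 608.9 -172.6   48. ] yaw 1.23 lean [-0.0033  0.0014] F [-0.1  0.3 -0.7] open 12.0
err [1.7 0.1 0. ] shift tool [ 0.  -0.1 -1.7]
```

arm_command(
  commands=[6,0,0,0,0,0,0,0,0,0],
)

```text
clock: 14.5
tool_pos: [0.6095, -0.1708, 0.1306]
orientation: [-132.3, 88.6, 49.4]
force: [-0.4, 0.1, -1.1]
opening: 0.012
```

```bash
python3 foot.py
```

```text
t 14.5 tcp [ 609.5 -170.8  130.6] foot [ 608.9 -172.5   41.5] yaw 1.23 lean [-0.0031  0.0013] F [-0.4  0.1 -1.1] open 12.0
err [ 1.7 -0.   0. ] shift tool [ 0.   0.1 -1.7]
```

In the slot: the foot is at 41.5 with no contact force. Continuing down.

arm_command(
  commands=[8,0,0,0,0,0,0,0,0,0],
)

```text
clock: 14.75
tool_pos: [0.6092, -0.1706, 0.1217]
orientation: [-130.6, 88.6, 51.1]
force: [-0.1, 0.5, -0.8]
opening: 0.0119
```

arm_command(
  commands=[9,0,0,0,0,0,0,0,0,0],
)

```text
clock: 15.0
tool_pos: [0.6091, -0.1704, 0.1118]
orientation: [-129.6, 88.6, 52.1]
force: [0.2, -0.2, -1.1]
opening: 0.0117
```

```bash
python3 foot.py
```

```text
t 15.0 tcp [ 609.1 -170.4  111.8] foot [ 608.5 -172.    22.7] yaw 1.22 lean [-0.0017  0.0012] F [ 0.2 -0.2 -1.1] open 11.7
err [ 2.1 -0.5  0. ] shift tool [ 0.   0.5 -2.1]
```

arm_command(
  commands=[8,0,-0.3,0,0,0,0,0,0,0],
)

```text
clock: 15.25
tool_pos: [0.6095, -0.1703, 0.1032]
orientation: [-129.3, 88.6, 52.4]
force: [-0.9, 0.7, -1.0]
opening: 0.0118
```

arm_command(
  commands=[4,0,0,0,0,0,0,0,0,0],
)

```text
clock: 15.5
tool_pos: [0.61, -0.1702, 0.0993]
orientation: [-131.1, 88.6, 50.7]
force: [-1.1, 0.4, 0.4]
opening: 0.0118
```

```bash
python3 foot.py
```

```text
t 15.5 tcp [ 610.  -170.2   99.3] foot [ 609.4 -171.8   10.2] yaw 1.23 lean [-0.0024  0.0014] F [-1.1  0.4  0.4] open 11.8
err [ 1.2 -0.7  0. ] shift tool [ 0.   0.7 -1.1]
```

arm_command(
  commands=[1.5,0,0,0,0,0,0,0,0,0],
)

```text
clock: 15.75
tool_pos: [0.6104, -0.1702, 0.0991]
orientation: [-133.5, 88.6, 48.2]
force: [-1.2, -0.1, -2.1]
opening: 0.0122
```

```bash
python3 foot.py
```

```text
t 15.75 tcp [ 610.4 -170.2   99.1] foot [ 610.  -171.8   10. ] yaw 1.25 lean [-0.0035  0.0017] F [-1.2 -0.1 -2.1] open 12.2
err [ 0.6 -0.7  0. ] shift tool [-0.   0.7 -0.6]
```

arm_command(
  commands=[0,0,0,0,60,0,0,0,0,60,0,0,0,0,60,0,0,0,0,60,0,0,0,0,60],
)

```text
clock: 16.38
tool_pos: [0.6109, -0.1703, 0.099]
orientation: [-135.2, 88.5, 46.5]
force: [0.2, 0.0, 0.0]
opening: 0.0515
```

arm_command(
  commands=[-20,0,0,0,60,-40,0,0,0,80,-50,0,0,0,100,-30,0,0,0,100,0,0,0,0,100],
)

```text
clock: 17.0
tool_pos: [0.608, -0.1731, 0.2424]
orientation: [-132.4, 88.6, 49.3]
force: [0.1, 0.1, 0.1]
opening: 0.0853
```

```bash
python3 st.py 420 33 250
```

```text
t 17.0 tcp [ 608.  -173.1  242.4] head 181.7 tilt [0.016  0.0186] F [0.1 0.1 0.1] open 85.3 j6 [1.1 1. ]
shift [  -6.7 -211.9  181.5]
```

Run:
```python
from m import *
import pickle
s=pickle.load(open("w1.pkl","rb"))
for t in(80,100):
  P=peg(s,305,380,180,230,.028,t)
  a=P[P[:,0]>485];print("jaws y",a[:,1].min().round(1),a[:,1].max().round(1))
  for x in(420,430,440):
    b=P[abs(P[:,0]-x)<2];print(x,b[:,1].min().round(1),b[:,1].max().round(1),"mid",((b[:,1].min()+b[:,1].max())/2).round(1))
  print(P[:,0].min(),P[:,0].max())
t=pickle.load(open("s0.pkl","rb"))["top"];P=peg(t,310,340,220,268,.028,70)
for x in(410,420,430,500):
    b=P[abs(P[:,0]-x)<2];print("top",x,b[:,1].min().round(1),b[:,1].max().round(1))
print(P[:,0].min(),P[:,0].max())
```

```text
peg px [310 187] [376 226] 234
jaws y 21.6 45.3
420 2.0 60.5 mid 31.2
430 7.1 57.3 mid 32.2
440 10.6 54.1 mid 32.3
405.20631753654465 509.03213914667657
peg px [310 188] [375 226] 234
jaws y 21.7 43.9
420 2.0 60.5 mid 31.2
430 7.1 57.3 mid 32.2
440 10.6 54.1 mid 32.3
406.08821599377137 508.94835885986436
peg px [315 225] [335 260] 125
top 410 7.8 65.1
top 420 10.6 62.2
top 430 13.4 59.4
top 500 30.3 44.8
408.11002187408724 508.8823017585956
```

arm_command(
  commands=[0,-50,40,-10.5,100,0,-50,35,-10.5,100,0,-30,35,-10.5,100,0,0,0,-10.5,100,0,0,0,-10.5,100],
)

```text
clock: 17.62
tool_pos: [0.4718, -0.0668, 0.2367]
orientation: [-172.1, 88.8, 63.3]
force: [-0.6, 0.3, 0.3]
opening: 0.0875
```

arm_command(
  commands=[0,0,0,-10.5,100,0,0,0,-10.5,100,0,0,0,-10.5,100,0,0,0,-6,100,0,0,0,0,100],
)

```text
clock: 18.25
tool_pos: [0.4688, -0.0665, 0.2323]
orientation: [164.8, 88.9, 78.6]
force: [0.4, 0.3, 0.5]
opening: 0.0878
```

```bash
python3 st.py 420 33 200
```

```text
t 18.25 tcp [468.8 -66.5 232.3] head 273.8 tilt [0.0039 0.0196] F [0.4 0.3 0.5] open 87.8 j6 [14.8 79.3]
shift [  34.   -42.3 -101.9]
```

arm_command(
  commands=[0,-40,-50,3.6,100,0,0,-50,0,100,40,0,0,0,100,0,0,0,0,100],
)

```text
clock: 18.75
tool_pos: [0.4253, 0.0315, 0.1917]
orientation: [174.6, 88.9, 83.9]
force: [-0.1, -0.5, 0.8]
opening: 0.0876
```

```bash
python3 st.py 422 35.5 60
```

```text
t 18.75 tcp [425.3  31.5 191.7] head 269.3 tilt [0.0021 0.0192] F [-0.1 -0.5  0.8] open 87.6 j6 [30.  59.7]
shift [131.7  -3.6  -1.4]
```

arm_command(
  commands=[45,-2,-1,-0.7,100,45,-1.6,-0.5,0,100,40,0,0,0,100,0,0,0,0,100],
)

```text
clock: 19.25
tool_pos: [0.4273, 0.0357, 0.0643]
orientation: [155.2, 88.7, 64.8]
force: [-0.7, 0.5, 1.3]
opening: 0.0877
```

```bash
python3 st.py 422 35.5 10
python3 - <<'E'
from m import *
import pickle
t=snapshot("top");s=snapshot("scene");pickle.dump((t,s),open("m7.pkl","wb"))
o=get_obs();M=R.from_euler('xyz',o['orientation'],degrees=True).as_matrix()
for d in (0,30):
  for q in(-44,44): print(d,q,"scene",proj(s,o['tool_pos']-M[:,0]*d/1000+M[:,2]*q/1000).round(1))
# card check
f=s["frame"];h=cv2.cvtColor(t["frame"],cv2.COLOR_BGR2HSV)
m=(h[...,1]>100)&(h[...,2]>60);c,_=cont(m,380,415,170,200)
P=np.array([onz(t,u,v,.15)[:2]*1000 for u,v in c],np.float32);r=cv2.minAreaRect(P);print("block",c.min(0),c.max(0),r)
E
```

```text
t 19.25 tcp [427.3  35.7  64.3] head 269.6 tilt [0.0095 0.0202] F [-0.7  0.5  1.3] open 87.7 j6 [30.6 59.7]
shift [54.2 -5.8  1.3]
0 -44 scene [361.  186.9]
0 44 scene [347.1 171.9]
30 -44 scene [361.6 180.1]
30 44 scene [347.6 165.1]
block [384 180] [413 188] ((605.2709350585938, -160.03634643554688), (76.92852783203125, 21.628677368164062), 89.70042419433594)
```

arm_command(
  commands=[25,-5.5,0,0,100,20,0,0,0,100,0,0,0,0,100],
)

```text
clock: 19.73
tool_pos: [0.431, 0.0403, 0.028]
orientation: [137.1, 87.8, 46.7]
force: [-0.4, 0.2, 0.3]
opening: 0.0874
```

```bash
python3 st.py 422 35.5 -22
```

```text
t 19.73 tcp [431.   40.3  28. ] head 269.6 tilt [0.0258 0.0274] F [-0.4  0.2  0.3] open 87.4 j6 [31.  59.3]
shift [ 49.6 -10.3   6.2]
```

```bash
python3 -c "
from h import *
o=get_obs();print(o['joint_pos'].round(2),o['qvel'].round(1),o['tau'].round(1),o['moment'].round(2))"
```

```text
[ 31.02   7.62 -42.39  -0.95 -37.91  59.34] [-0.2 -2.4  2.   0.6 -1.7 -0.2] [  0.  -29.6  19.4   4.5   0.7   0. ] [-0.21  0.28 -0.03]
```

arm_command(
  commands=[0,-8,5,0,100,0,0,0,0,100],
)

```text
clock: 19.98
tool_pos: [0.4244, 0.0358, 0.0306]
orientation: [134.9, 87.6, 44.5]
force: [0.3, -0.3, 0.3]
opening: 0.0877
```

```bash
python3 st.py 422 35.5 -22;  python3 -c "
from h import *
o=get_obs();print(o['joint_pos'].round(2),o['qvel'].round(1))"
```

```text
t 19.98 tcp [424.4  35.8  30.6] head 269.6 tilt [0.0298 0.0293] F [ 0.3 -0.3  0.3] open 87.7 j6 [31.  59.3]
shift [52.4 -4.   1.8]
[ 30.97   6.56 -43.24  -0.91 -37.87  59.34] [ 0.1 -0.5  1.9  0.7 -0.4 -0.2]
```

arm_command(
  commands=[12,-3,1,0,100,12,0,0,0,100,0,0,0,0,100],
)

```text
clock: 20.35
tool_pos: [0.4226, 0.0358, 0.0059]
orientation: [134.1, 87.5, 43.7]
force: [-0.4, -0.0, -0.2]
opening: 0.0876
```

```bash
python3 st.py 422 35.5 -22;  python3 -c "
from h import *
o=get_obs();print(o['joint_pos'].round(2),o['moment'].round(2))"
```

```text
t 20.35 tcp [422.6  35.8   5.9] head 269.6 tilt [0.0319 0.0304] F [-0.4 -0.  -0.2] open 87.6 j6 [31.1 59.3]
shift [27.9 -1.5  1.1]
[ 31.13   8.93 -45.16  -1.   -33.45  59.3 ] [-0.17  0.29 -0.06]
```

arm_command(
  commands=[10,-1,0,0,100,0,0,0,0,100],
)

```text
clock: 20.6
tool_pos: [0.4217, 0.036, -0.0053]
orientation: [134.4, 87.5, 44.0]
force: [-0.5, 0.4, 0.2]
opening: 0.0876
```

arm_command(
  commands=[9,0,0,0,100,0,0,0,0,100],
)

```text
clock: 20.85
tool_pos: [0.4221, 0.0363, -0.0149]
orientation: [134.4, 87.6, 44.0]
force: [0.8, -0.1, 0.5]
opening: 0.0878
```

```bash
python3 st.py 422 35.5 -22
```

```text
t 20.85 tcp [422.1  36.3 -14.9] head 269.6 tilt [0.0306 0.0296] F [ 0.8 -0.1  0.5] open 87.8 j6 [31.3 59.3]
shift [ 7.  -0.3  1.1]
```

Confirmed: the reported z is negative with no contact, so the true tips are higher. I'll go on in small steps until touch.

arm_command(
  commands=[6,0,0,0,100,0,0,0,0,100],
)

```text
clock: 21.1
tool_pos: [0.4224, 0.0366, -0.0213]
orientation: [134.3, 87.5, 43.9]
force: [-0.3, 0.1, 0.0]
opening: 0.0877
```

arm_command(
  commands=[4,0,0,0,100,0,0,0,0,100],
)

```text
clock: 21.35
tool_pos: [0.4227, 0.0368, -0.0255]
orientation: [134.2, 87.5, 43.8]
force: [-0.6, 0.1, -0.3]
opening: 0.0877
```

arm_command(
  commands=[3,0,0,0,100,0,0,0,0,100],
)

```text
clock: 21.6
tool_pos: [0.4229, 0.037, -0.0285]
orientation: [134.1, 87.5, 43.7]
force: [-0.5, -0.2, 1.2]
opening: 0.0875
```

arm_command(
  commands=[2,0,0,0,100,0,0,0,0,100],
)

```text
clock: 21.85
tool_pos: [0.4232, 0.0371, -0.0302]
orientation: [133.7, 87.5, 43.4]
force: [-1.7, -1.2, 5.0]
opening: 0.0876
```

```bash
python3 st.py 422 35.5 -22
```

```text
t 21.85 tcp [423.2  37.1 -30.2] head 269.7 tilt [0.0318 0.03  ] F [-1.7 -1.2  5. ] open 87.6 j6 [31.3 59.4]
shift [-8.3 -0.9  1.4]
```

Touch at reported z≈-29.5, so the offset is 30 mm. I'll back off about 3 mm and squeeze.

arm_command(
  commands=[-3,0,1,0,100,0,0,0,0,0,0,0,0,0,0,0,0,0,0,0,0,0,0,0,0],
)

```text
clock: 22.48
tool_pos: [0.4231, 0.0359, -0.0272]
orientation: [133.8, 87.5, 43.4]
force: [0.3, -0.5, 0.2]
opening: 0.0534
```

arm_command(
  commands=[0,0,0,0,0,0,0,0,0,0,0,0,0,0,0,0,0,0,0,0,0,0,0,0,0],
)

```text
clock: 23.1
tool_pos: [0.4239, 0.0364, -0.0267]
orientation: [133.1, 87.4, 42.8]
force: [-0.5, 0.1, 1.8]
opening: 0.0182
```

```bash
python3 st.py 422 35.5 60
```

```text
t 23.1 tcp [423.9  36.4 -26.7] head 269.7 tilt [0.0332 0.0307] F [-0.5  0.1  1.8] open 18.2 j6 [31.1 59.5]
shift [-86.7   1.   -1.7]
```

arm_command(
  commands=[-15,0,0,0,0,-30,0,0,0,0,-40,0,0,0,0,-30,0,0,0,0,0,0,0,0,0],
)

```text
clock: 23.72
tool_pos: [0.4175, 0.0313, 0.0897]
orientation: [135.8, 87.8, 45.4]
force: [-0.3, 0.1, -0.9]
opening: 0.0183
```

arm_command(
  commands=[0,0,0,10.5,0,0,0,0,10.5,0,0,0,0,10.5,0,0,0,0,10.5,0,0,0,0,10.5,0],
)

```text
clock: 24.35
tool_pos: [0.4134, 0.0296, 0.0848]
orientation: [-163.9, 88.1, 51.9]
force: [-0.8, -0.6, 0.7]
opening: 0.0181
```

arm_command(
  commands=[0,0,0,10.5,0,0,0,0,10.5,0,0,0,0,10.5,0,0,0,0,7,0,0,0,0,0,0],
)

```text
clock: 24.98
tool_pos: [0.4088, 0.0275, 0.0788]
orientation: [-111.0, 88.6, 65.2]
force: [-0.3, -0.4, 0.7]
opening: 0.0185
```

```bash
python3 st.py 611 40 90
python3 - <<'E'
from h import *
import pickle
t=snapshot("top");w=snapshot("wrist");s=snapshot("scene");pickle.dump((t,w,s),open("m8.pkl","wb"))
h=cv2.cvtColor(w["frame"],cv2.COLOR_BGR2HSV);m=((h[...,1]>100)&(h[...,2]>90)&(h[...,0]<25)).astype(np.uint8)
n,_,st,ce=cv2.connectedComponentsWithStats(m)
for i in range(1,n):
    if st[i,4]>60: print("w",st[i],ce[i].round())
E
```

```text
t 24.98 tcp [408.8  27.5  78.8] head 176.2 tilt [0.0099 0.0215] F [-0.3 -0.4  0.7] open 18.5 j6 [ 30.9 -34. ]
shift [  -8.9  -25.9 -201. ]
w [ 322   66   45  189 2754] [339. 151.]
w [ 258   69   59  186 3091] [293. 152.]
w [272 243  10  52 283] [275. 267.]
w [360 243  10  52 267] [366. 267.]
w [304 283  13   9 112] [310. 287.]
w [327 283  13   9 107] [333. 287.]
w [  88  286   50   31 1155] [113. 301.]
w [ 151  305  345   13 3012] [344. 312.]
```

```bash
cat > tips.py <<'E'
from m import *
def tips(w,o,show=False):
    h=cv2.cvtColor(w["frame"],cv2.COLOR_BGR2HSV);m=((h[...,1]>100)&(h[...,2]>90)&(h[...,0]<25)).astype(np.uint8)
    m[240:]=0; M=R.from_euler('xyz',o['orientation'],degrees=True).as_matrix();p=o['tool_pos']
    zt=p[2]+.030-.003+.028
    n,_,st,ce=cv2.connectedComponentsWithStats(m)
    lab=_
    for i in range(1,n):
        if st[i,4]<1200: continue
        ys,xs=np.where(lab==i)
        for r in range(ys.min()+2,ys.min()+170,24):
            k=xs[ys==r]
            if len(k): print(i,"row",r,"cols",k.min(),k.max(),[(M.T@(onz(w,c,r,zt)-p)*1000)[1:].round(1).tolist() for c in(k.min(),k.max())])
if __name__=="__main__":
    import sys
    w=snapshot("wrist");tips(w,get_obs());cv2.imwrite(sys.argv[1],w["frame"])
E
python3 - <<'E'
from tips import *
import pickle
t,w,s=pickle.load(open("m8.pkl","rb"));tips(w,get_obs());cv2.imwrite("pics/w8.png",w["frame"])
E
```

```text
1 row 68 cols 350 361 [[90.2, 11.9], [90.2, 16.4]]
1 row 92 cols 342 360 [[80.9, 8.8], [80.9, 16.3]]
1 row 116 cols 334 352 [[71.2, 5.5], [71.2, 13.3]]
1 row 140 cols 327 344 [[61.0, 2.6], [61.0, 10.1]]
1 row 164 cols 330 335 [[50.4, 4.0], [50.4, 6.3]]
1 row 188 cols 324 336 [[39.2, 1.4], [39.3, 6.9]]
1 row 212 cols 325 337 [[27.6, 1.9], [27.6, 7.5]]
2 row 71 cols 267 274 [[89.1, -22.4], [89.1, -19.5]]
2 row 95 cols 266 288 [[79.7, -23.3], [79.7, -14.0]]
2 row 119 cols 277 298 [[69.9, -19.0], [69.9, -10.0]]
2 row 143 cols 287 308 [[59.7, -15.0], [59.7, -5.8]]
2 row 167 cols 298 300 [[49.0, -10.4], [49.0, -9.5]]
2 row 191 cols 298 312 [[37.8, -10.6], [37.8, -4.2]]
2 row 215 cols 300 313 [[26.0, -9.9], [26.1, -3.8]]
```

The peg is held open: jaw gap 31 mm, handles 17.5 mm over the outside, tips 90 mm ahead of the TCP. Next I'll align it and go to a spot in front of the card's left edge.

arm_command(
  commands=[0,0,-50,-2.4,0,0,0,-50,0,0,0,0,-50,0,0,0,0,-50,0,0,0,0,0,0,0],
)

```text
clock: 25.75
tool_pos: [0.615, 0.0217, 0.0799]
orientation: [-115.3, 88.6, 64.3]
force: [-0.3, 0.1, -0.8]
opening: 0.0183
```

```bash
python3 st.py 609 15 45; python3 tips.py pics/w9.png
```

```text
t 25.75 tcp [615.   21.7  79.9] head 179.5 tilt [0.0106 0.022 ] F [-0.3  0.1 -0.8] open 18.3 j6 [ 19.5 -19.2]
shift [34.6  7.5  6.3]
1 row 2 cols 15 82 [[114.2, -123.4], [114.1, -96.7]]
1 row 26 cols 0 87 [[105.7, -132.0], [105.7, -96.6]]
1 row 50 cols 0 92 [[96.9, -134.6], [96.9, -96.4]]
1 row 74 cols 0 97 [[87.8, -137.4], [87.8, -96.3]]
1 row 98 cols 40 102 [[78.2, -123.0], [78.2, -96.1]]
1 row 122 cols 40 107 [[68.2, -125.6], [68.3, -96.0]]
1 row 146 cols 0 111 [[57.7, -146.5], [57.8, -96.3]]
68 row 68 cols 353 362 [[90.1, 10.9], [90.1, 14.6]]
68 row 92 cols 343 362 [[80.7, 7.0], [80.7, 15.0]]
68 row 116 cols 335 353 [[70.9, 3.7], [70.9, 11.5]]
68 row 140 cols 328 345 [[60.7, 0.8], [60.7, 8.3]]
68 row 164 cols 331 336 [[50.0, 2.2], [50.1, 4.5]]
68 row 188 cols 325 337 [[38.9, -0.4], [38.9, 5.1]]
68 row 212 cols 326 337 [[27.2, 0.1], [27.2, 5.3]]
71 row 70 cols 269 276 [[89.3, -24.0], [89.3, -21.0]]
71 row 94 cols 268 289 [[79.9, -24.8], [79.9, -15.9]]
71 row 118 cols 278 299 [[70.1, -21.0], [70.1, -11.8]]
71 row 142 cols 288 309 [[59.8, -16.9], [59.8, -7.6]]
71 row 166 cols 298 301 [[49.1, -12.7], [49.1, -11.3]]
71 row 190 cols 299 313 [[37.9, -12.4], [37.9, -6.0]]
71 row 214 cols 300 314 [[26.1, -12.2], [26.1, -5.5]]
```

arm_command(
  commands=[15,0,8.7,0,0,15,0,0,0,0,14,0,0,0,0,0,0,0,0,0],
)

```text
clock: 26.3
tool_pos: [0.6027, 0.0227, 0.0335]
orientation: [-110.0, 88.7, 69.7]
force: [0.4, -0.2, -0.3]
opening: 0.0181
```

```bash
python3 st.py 606.3 -52 35
python3 - <<'E'
from m import *
t=snapshot("top");h=cv2.cvtColor(t["frame"],cv2.COLOR_BGR2HSV)
print("pred block",[proj(t,(.6106+dx,-.172+dy,.15)).round(1).tolist() for dx in(-.006,.006) for dy in(-.028,.028)])
for r in range(176,192): print(r,"".join("%4d"%x for x in h[r,380:416:2,1]))
E
```

```text
t 26.3 tcp [602.7  22.7  33.5] head 179.7 tilt [0.0082 0.0221] F [ 0.4 -0.2 -0.3] open 18.1 j6 [ 20.  -19.3]
shift [-3.1 74.6 -4. ]
pred block [[413.5, 184.2], [392.4, 184.3], [413.4, 179.7], [392.3, 179.8]]
176   36  38  40  36  36  36  36  38  36  37  36  36  37  38  35  37  35  35
177   36  38  36  34  34  36  34  34  35  37  36  37  36  37  37  37  35  35
178   38  36  36  36  36  38  38  36  38  40  40  38  40  38  40  42  40  37
179   36  37  37  36  37  38  41  54  54  57  61  61  64  75  79  75  70  37
180   38  38  37  36  36  36  71 107 104 125 129 126 130 147 143 150 121  36
181   36  38  36  36  38  38 135 167 170 178 175 176 178 176 181 178 159  41
182   37  36  38  38  39  43 168 183 191 181 186 189 180 177 185 185 151  48
183   35  36  45  46  48  48 168 185 185 189 180 183 185 182 184 186 130  50
184   37  45  49  51  53  51 173 180 186 177 185 182 176 170 177 168  78  54
185   36  50  52  55  64  70 156 149 165 175 173 166 159 159 168 139 102  85
186   39  50  69  92 106 109 156 150 159 158 163 156 157 161 163 148 144  85
187   41  53 105 141 152 148 151 148 146 151 154 142 146 143 149 129 113  62
188   46  55 124 131 117 124 123 109 101 101 105 102  84  82  83  71  64  47
189   54  54  67  69  72  69  70  62  57  58  58  60  53  57  59  51  49  41
190   47  46  46  46  44  46  47  43  41  39  39  39  44  41  42  40  38  36
191   37  35  39  37  39  41  39  35  36  33  33  34  37  38  36  35  35  37
```

The card block in the top view matches the predicted rows (180–184) and columns (392–413), so the card is home and upright. Now moving in.

arm_command(
  commands=[-2,0,-4,0,0,0,15,0,0,0,0,15,0,0,0,0,0,0,0,0],
)

```text
clock: 26.85
tool_pos: [0.6089, -0.0093, 0.0376]
orientation: [-118.1, 88.5, 61.7]
force: [-0.2, 0.6, -0.0]
opening: 0.0184
```

```bash
python3 st.py 606.3 -52 35
```

```text
t 26.85 tcp [608.9  -9.3  37.6] head 179.7 tilt [0.0122 0.0227] F [-0.2  0.6 -0. ] open 18.4 j6 [ 16.7 -16.1]
shift [ 1.6 42.8  2.5]
```

arm_command(
  commands=[0,10,2.5,0,0,0,10,0,0,0,0,10,0,0,0,0,0,0,0,0],
)

```text
clock: 27.35
tool_pos: [0.606, -0.0421, 0.037]
orientation: [-118.4, 88.5, 61.3]
force: [-0.1, -0.2, 0.0]
opening: 0.0181
```

```bash
python3 st.py 606.3 -52 35
```

```text
t 27.35 tcp [606.  -42.1  37. ] head 179.7 tilt [0.0125 0.0228] F [-0.1 -0.2  0. ] open 18.1 j6 [ 13.6 -13. ]
shift [ 1.8 10.  -0.3]
```

arm_command(
  commands=[0,9,0,0,0,0,0,0,0,0,0,0,0,0,0],
)

```text
clock: 27.72
tool_pos: [0.606, -0.0515, 0.0367]
orientation: [-118.3, 88.5, 61.4]
force: [0.1, -0.8, -0.2]
opening: 0.0183
```

```bash
python3 st.py 606.3 -52 35; python3 tips.py pics/w10.png | awk '$1>20'
python3 - <<'E'
from h import *
s=snapshot("scene");t=snapshot("top");w=cv2.imread("pics/w10.png")
u,v=proj(s,(.61,-.14,.06)).astype(int);a=cv2.resize(s["frame"][v-40:v+40,u-26:u+27],(397,600),interpolation=cv2.INTER_CUBIC)
b=cv2.resize(w[0:260,200:440],(400,433));c=t["frame"][160:210,340:430];c=cv2.resize(c,(400,167))
cv2.imwrite("pics/v12.png",np.hstack([a,np.vstack([b,c])]))
E
```

```text
t 27.73 tcp [606.  -51.5  36.7] head 179.7 tilt [0.0124 0.0228] F [ 0.1 -0.8 -0.2] open 18.3 j6 [ 12.7 -12. ]
shift [ 1.7  0.5 -0.2]
117 row 68 cols 352 363 [[90.2, 12.3], [90.2, 16.8]]
117 row 92 cols 343 362 [[80.8, 8.8], [80.8, 16.8]]
117 row 116 cols 335 353 [[71.1, 5.6], [71.1, 13.3]]
117 row 140 cols 327 345 [[60.9, 2.2], [60.9, 10.1]]
117 row 164 cols 331 336 [[50.2, 4.1], [50.2, 6.3]]
117 row 188 cols 325 337 [[39.0, 1.4], [39.1, 6.9]]
117 row 212 cols 326 337 [[27.3, 1.9], [27.4, 7.1]]
122 row 70 cols 268 276 [[89.4, -22.5], [89.4, -19.2]]
122 row 94 cols 267 289 [[80.0, -23.4], [80.0, -14.1]]
122 row 118 cols 278 296 [[70.2, -19.1], [70.2, -11.3]]
122 row 142 cols 288 308 [[60.0, -15.1], [60.0, -6.2]]
122 row 166 cols 298 301 [[49.3, -10.9], [49.3, -9.5]]
122 row 190 cols 299 313 [[38.0, -10.6], [38.1, -4.1]]
122 row 214 cols 300 314 [[26.3, -10.4], [26.3, -3.7]]
182 row 103 cols 0 0 [[76.3, -139.2], [76.3, -139.2]]
182 row 127 cols 0 7 [[66.2, -142.3], [66.2, -139.1]]
182 row 151 cols 0 10 [[55.7, -145.5], [55.7, -140.9]]
182 row 175 cols 0 15 [[44.6, -148.9], [44.7, -141.8]]
182 row 199 cols 1 21 [[33.0, -151.9], [33.1, -142.3]]
182 row 223 cols 2 28 [[20.9, -155.1], [21.0, -142.4]]
```

View pics/v12.png

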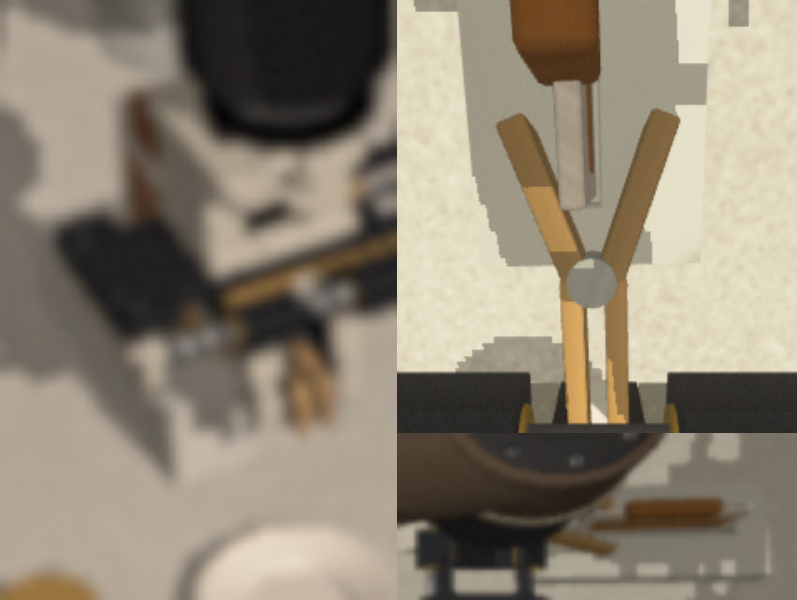

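Run:
```python
from h import *
w=snapshot("wrist");f=lambda X,Y:(200+(X-397)/1.667,Y/1.667)
for n,X,Y,z in[("card top L",553,140,.13),("card top R",583,140,.13),("card end L",560,208,.13),("card end R",585,208,.13),("blk L",535,80,.124),("blk R",600,80,.124),("tipL in",524,115,.0917),("tipR in",650,110,.0917),("piv",591,283,.0917)]:
    print(n,(onz(w,*f(X,Y),z)*1000).round(1))
o=get_obs();print(o['qvel'].round(2),o['force'].round(1))
for z in(.13,.1,.06,.045):print(z,(((proj(w,(.6106,-.122,z)))-[200,0])*1.667+[397,0]).round())
```

```text
card top L [ 613.2 -133.6  130. ]
card top R [ 607.8 -133.5  130. ]
card end L [ 612.2 -121.7  130. ]
card end R [ 607.6 -121.7  130. ]
blk L [ 616.8 -144.5  124. ]
blk R [ 604.8 -144.4  124. ]
tipL in [ 624.  -142.5   91.7]
tipR in [ 592.7 -143.5   91.7]
piv [ 607.6 -100.2   91.7]
[ 0.02  0.    0.03  0.04 -0.07  0.01] [-0.4  0.9 -1.2]
0.13 [569. 206.]
0.1 [577. 201.]
0.06 [584. 197.]
0.045 [585. 196.]
```

Twelfth view: the open jaws straddle the card's left edge. Measured values:
- **Card:** x≈610.3, edge at y≈-121.7.
- **Jaw tips:** inner faces at x≈592.7 and 624, about 21 mm inside the edge.
- **Pivot:** about 22 mm outside the edge.
- **Stand:** peg underside at ≈64 mm, which clears it.

Handing in.

```bash
python3 -c "
from plant import *
print(close_job());o=get_obs();print(o['clock'],o['opening'],o['force'].round(1))"
```

```text
the job is handed in; nothing more can be done
None
the job is handed in; nothing more can be done
```

I moved the card into the marble stand's slot, lowered it until it touched the floor, and only then let go. I then squeezed the peg wide open, lifted it, and handed in with it held in the air around the card's left (+y) edge. The hand-in gave no verdict.

**Last checks**
- **Card:** it is centred at x≈610 mm with its left edge at y≈-122 mm. That fits the slot centre I measured, (610.6, -172.5). The card and grip-block thicknesses (5 mm and 12 mm) came out right at their expected heights, so the card is home and upright.
- **Peg:** the grip opening reads 18 mm, so the handles are parallel and at the stop. The jaw gap is about 31 mm. The tips are about 21 mm inside the card's edge and about 68 mm above its foot, clear of the card by roughly 11 mm and 15 mm. The pivot is about 22 mm outside the edge, and the underside is about 64 mm up.
- **Force:** the reading was near zero before hand-in.

**What failed or disagreed on the way**
- **First grasp:** it closed on nothing because the true fingertips sit about 30 mm above the reported TCP. Touching the table later confirmed this.
- **First lowering:** it touched the top of the stand and needed a sideways correction of about 1.5 mm.
- **Tool tilt:** the tool drifted 1–2° from vertical during the run. The moves cannot correct that, so it stayed.
- **Not confirmed:** I did not measure the bystanders again at the end. No unexpected contact forces showed on the way.

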